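# Read a nozzle cup under the loupe

## Robot

A 7-joint arm with a two-finger parallel gripper is mounted at the origin on a cart in front of the work surface, level with it; the furniture and walls round the work are solid. World frame = base frame: x ahead of the robot, y to its left, z up, the work surface at z = 0. Lengths are in m, angles in rad, forces in N, time in s.
With the tool pointing down it reaches from about 0.425 to 0.875 m from the base axis. Payload 4.7 kg.
Tool frame: the origin (TCP) lies midway between the tips of the shut fingers; the grasp point (between the pads) lies env.pinch_z behind it (env.pinch_z is the distance from the TCP to the grasp point, in m); z points along the fingers, y is the line along which they close (so a half turn about z gives the same grasp; the last joint's range is limited). The gripper opens to 85 mm and grips with 20 to 120 N. Pads are 22 mm wide; open, the fingers measure 114 mm over their backs; the gripper's body (76 mm by 85 mm) begins 54 mm behind the grasp point. The pads swing forward as they close: fully open they stand 13 mm farther back than shut.
Start: joints at [-1.184, 0.321, -0.07, 1.45, 0.023, 1.371, -0.057], TCP at [0.237, 0.605, 0.231] pointing down, gripper open.
Joint ranges: [-2.86, 2.86], [-0.3, 2.09], [-1.38, 1.24], [0.06, 2.45], [-1.56, 4.7], [0.09, 2.05], [-2.69, 2.69]. Speed limits (rad/s): [2.57, 2.57, 3.14, 3.14, 3.14, 3.14, 3.14].

## Interface

Orientations are given as a unit quaternion [x, y, z, w].
In Python, from plant import env gives the robot as it stands.
- The arm moves only by the shell command python3 -m inch 'ROWS'. ROWS is JSON, one flat list of numbers, 7 for each row, row after row: the shift along the world's x, y, z in mm, then the turn, a rotation vector about the world's x, y, z in degrees, then the closure, from 0 (fully open) to 1 (shut). In form: [x, y, z, rx, ry, rz, jaw, x, y, z, rx, ry, rz, jaw, ...]. A call has 1 to 8 rows; each row shifts and turns the commanded pose from where the row before left it; what a row does not reach is not made up. A row lasts 1/12 s, in which the tool goes at most 41.7 mm and 7.16 degrees, less where a joint would pass 70% of its speed; a pose out of reach is approached as far as the arm can. A call with a gripper value outside its range is refused whole. The fingers move at their own pace and stop on an object; the grip force is fixed at half the most. Time passes only in rows, so rows that do not move let the fingers close. It gives the time, the measured TCP pose, the force, the opening and the grip force at its end, in the units of the state.
- env.read_state(): the state, without advancing time (a new reading comes with each control period).
- env.snapshot(name): name is "side" or "top" or "wrist"; returns a dict with "img" (420x560x3 uint8, red, green, blue), "z_map" (420x560 float32, m along the optical axis (not along the pixel's ray), 0 where there is no reading), "mtx" (3x3 intrinsics, pixels), "dist_coeffs" ([k1, k2, p1, p2, k3] as OpenCV has them; the pictures are not rectified), "view" (4x4, takes a point from world to camera coordinates); the wrist camera has in their place "tool_from_camera" (4x4, takes a point from camera to tool coordinates, whose origin is the TCP and whose axes are the flange's). Camera axes: x right, y up, looking along -z (the intrinsics and any distortion apply to the point x, -y, -z); pixel columns grow to the right and rows downward; lengths in m; the calibration is good to about 2 mm. A picture is of the moment at which its call begins: read the wrist's pose just before it.
- env.hand_in(): hands the job in; it is judged then, once.
The state is a dict: "clock": time; "qpos": joint angles; "qvel": joint speeds; "joint_torque": joint torques, N m; "ee_pos": TCP position; "ee_rot": TCP orientation; "contact_force": force on the tool from outside, world axes, zero at the start; "ft_torque": the same for the moment, N m; "finger_gap": finger opening in m; "grip_force": force on a finger pad.
Only numpy, scipy, OpenCV 4.12 (cv2) and the standard library are available. Lean on these libraries where they do the work, as an engineer would, in place of code of your own. Each camera call takes 0.05 s, during which the arm holds its last target. There are 200 camera calls.

## Task

Pick the brass nozzle cup off the wire draining rack, turn it mouth down and lower it over the upright peg of the inspection stand until it is fully home, and only then let go of it. Then take the loupe by its handle from its blue rest and finish while holding it: lens level, centred over the closed end of the cup, at the height marked by the red pointer on the stand's column, touching nothing else. Leave the pointer, the screwdriver, the red bottle, the carton and the loose discs as they are.

Things in the scene. Friction and masses are not known exactly. Their poses are not given: they have to be found in the camera images.
- cup_center (a point): Centre of the brass nozzle cup lying on the wire rack: a tube of 40 mm outside diameter, 31 mm bore, 58 mm long, one end closed by a 5 mm wall with a small steel orifice, 260 g. The point is on its axis, half-way along. z runs along the axis from the open mouth (29 mm at -z) to the closed end (29 mm at +z): z points up once the cup stands mouth down. Grip it across here.
- cup_face (a point): Centre of the outer face of the cup's closed end (the steel orifice), on its axis 29 mm from the cup's centre; axes as for the cup's centre.
- peg_seat (a point): Inspection stand, fixed: centre of the round steel seat at the foot of the peg, 16 mm above the table; the cup's mouth rests on it when home. The vertical peg, 26 mm in diameter, rises to 46 mm above the seat and tapers to 15 mm over its top 12 mm. z is up; x points from the peg to the steel column (12 mm thick, top 199 mm above the table), 76 mm from the peg's axis.
- pointer_tip (a point): Tip of the thin red pointer on the aluminium collar (26 mm across, 14 mm high) of the stand's column. It points at the peg's axis and ends 48 mm from it. Its height, 116 to 156 mm above the table, differs from start to start and marks the focal height: the middle of the lens belongs at the height of this tip. Only friction holds the collar. z is up.
- loupe_grip (a point): Balance point of the hand loupe, at mid height of its flat-sided black handle (100 mm long: 40 mm to +x, 60 mm to -x of this point; 14 mm wide along y, 16 mm high along z); grip here. x runs along the handle towards the lens; z is square to the lens and up at the start. 100 g. It lies level on the blue rest, 44 mm above the table, and lifts straight up.
- loupe_lens (a point): Centre of the loupe's lens (in a dark steel ring 62 mm outside diameter, 10 mm thick), 78 mm from the grip point along x, mid-thickness; axes as for the grip point.
- stand: The inspection stand, fixed to the table; its origin is on the table under the peg. x points from the peg to the column.
- rest: The blue loupe rest, fixed: base 112 x 46 x 7 mm with two saddles 10 mm thick, 26 mm and -44 mm along x, whose cheeks stand beside the handle, out to 18 mm each side and up to 48 mm above the table; between the saddles the handle is free. Origin on the table under the loupe's grip point, x along the handle towards the lens.
- rack: Steel wire draining rack in a drip tray (112 x 92 mm, walls 10 mm), fixed. The cup lies on two rails 23 mm apart that slope 25 degrees down to +x, its mouth downhill to +x against two 12 mm wire stops; both sides of the cup are free. Origin on the table under the cup's centre, 58 mm below it. (An identical cup in the small blue tray at the back is finished: not part of the job.)
- screwdriver: Orange and black screwdriver, 185 mm long, lying near the front edge; bystander.
- threadlocker: Small red bottle with a blue nozzle cap, 93 mm tall, 19 x 32 mm, standing behind the stand; bystander.
- amber_box: Small brown open carton, 42 x 48 x 57 mm, at the back; bystander.
- disc_1: Cast disc, 66 mm in diameter, 10 mm thick, lying flat; bystander.
- disc_2: Another such disc, farther back; bystander.
Not all that is in view belongs to the job. What is shaped like the part that bears cup_center but white is not meant.

How it is judged:
By the outcome, as a careful person would: the job done as asked, in the order asked, and still so for the second after the job is handed in, while the arm keeps its last pose, push and grip.
It also fails if it takes over 61 s, if anything falls off the work surface, if the arm or the gripper's body presses on something with over 40 N, if the wrist force passes 120 N, or if a joint passes its speed limit or range.

## Working session

There is one attempt and no reset: what is moved stays moved. The work goes in short steps, Python scripts to look and compute and a shell command to move; the robot and the scene stay as the last step left them, time stands still between calls to the robot, and variables do not carry over. Pictures are saved under pics/ and viewed, at most 11 in all, crops included, and the job is handed in when it is done.

```bash
ls; mkdir -p pics
cat > h.py <<'E'
import numpy as np, cv2, pickle
from scipy.spatial.transform import Rotation as R
from plant import env
def shot(name):
    st=env.read_state(); s=env.snapshot(name)
    if 'view' in s: T=np.linalg.inv(np.array(s['view']))
    else:
        W=np.eye(4); W[:3,:3]=R.from_quat(st['ee_rot']).as_matrix(); W[:3,3]=st['ee_pos']
        T=W@np.array(s['tool_from_camera'])
    s['T']=T; return s
def rays(s,px):
    px=np.array(px,float).reshape(-1,1,2)
    u=cv2.undistortPoints(px,np.array(s['mtx']),np.array(s['dist_coeffs'])).reshape(-1,2)
    d=np.c_[u[:,0],-u[:,1],-np.ones(len(u))]
    return s['T'][:3,3], d@s['T'][:3,:3].T
def plane(s,px,z):
    o,d=rays(s,px); return o+d*((z-o[2])/d[:,2])[:,None]
def cloud(s):
    h,w=s['z_map'].shape; v,u=np.mgrid[:h,:w]
    o,d=rays(s,np.c_[u.ravel(),v.ravel()]); P=o+d*s['z_map'].ravel()[:,None]
    P[s['z_map'].ravel()==0]=np.nan
    return P.reshape(h,w,3)
def save(s,fn): cv2.imwrite('pics/'+fn,s['img'][...,::-1])
E
python3 - <<'E'
from h import *
st=env.read_state(); print({k:np.round(v,3) for k,v in st.items()}, env.pinch_z)
for n in ['top','side','wrist']:
    s=shot(n); save(s,n+'0.png'); pickle.dump(s,open(n+'0.pkl','wb')); print(n,np.round(s['T'],3).tolist())
a=cv2.imread('pics/top0.png')
E
```

```text
pics
{'clock': np.float64(0.0), 'qpos': array([-1.184,  0.322, -0.07 ,  1.452,  0.023,  1.371, -0.057]), 'qvel': array([-0.001, -0.   , -0.   , -0.   , -0.002,  0.001, -0.001]), 'joint_torque': array([-0.0000e+00, -4.9357e+01, -3.8200e-01, -3.1434e+01,  1.3000e-02,
        1.1000e-02, -0.0000e+00]), 'ee_pos': array([0.237, 0.605, 0.23 ]), 'ee_rot': array([ 0.185,  0.983, -0.001, -0.   ]), 'contact_force': array([-0.87 , -0.577,  0.542]), 'ft_torque': array([-0.026,  0.002,  0.026]), 'grip_force': np.float64(0.0), 'finger_gap': np.float64(0.086)} 0.0187
top [[0.018, 0.983, -0.182, 0.394], [-1.0, 0.021, 0.018, 0.14], [0.022, 0.182, 0.983, 1.152], [0.0, 0.0, 0.0, 1.0]]
side [[0.999, 0.015, -0.049, 0.522], [-0.049, 0.578, -0.814, -0.663], [0.016, 0.816, 0.578, 0.647], [0.0, 0.0, 0.0, 1.0]]
wrist [[0.365, -0.892, -0.266, 0.168], [0.931, 0.349, 0.107, 0.631], [-0.002, -0.287, 0.958, 0.374], [0.0, 0.0, 0.0, 1.0]]
```

View pics/top0.png

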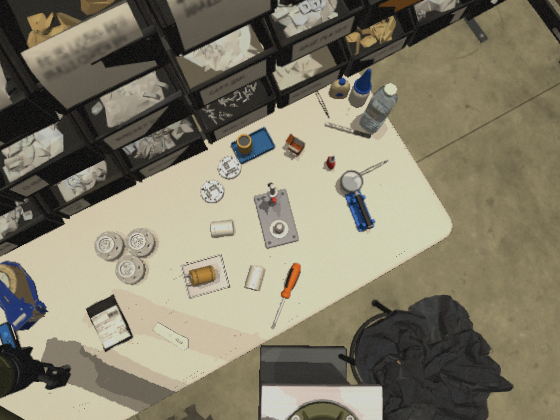

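View pics/side0.png

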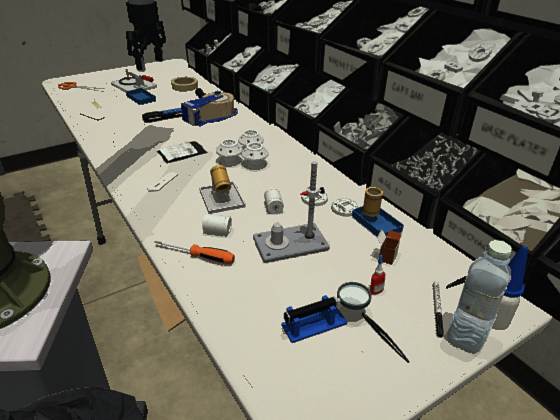

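Top view: cup on rack at (203,275), stand with peg (279,229) and column (272,190), loupe handle (358,210) with lens (351,182), screwdriver (288,290). The side view shows the same things: cup (220,178), peg (277,235), column (313,200), loupe (310,310).

Run:
```python
from h import *
t=pickle.load(open('top0.pkl','rb')); s=pickle.load(open('side0.pkl','rb'))
print(t['mtx'],t['dist_coeffs'])
C=cloud(t); D=cloud(s)
f=lambda a:np.round(a*1000).tolist()
for n,(u,v) in dict(cup=(203,275),tray=(215,262),peg=(279,229),col=(270,187),lens=(351,182),grip=(359,211),sd=(290,285),table=(240,300)).items(): print(n,f(C[v,u]))
hsv=cv2.cvtColor(t['img'],cv2.COLOR_RGB2HSV)
def comp(m,C,name,box):
    x0,y0,x1,y1=box; k=np.zeros_like(m); k[y0:y1,x0:x1]=m[y0:y1,x0:x1]
    p=C[k>0]; p=p[~np.isnan(p[:,0])]; v,u=np.nonzero(k)
    print(name,len(p),f(np.median(p,0)),f(p.min(0)),f(p.max(0)),'px',u.mean().round(1),v.mean().round(1),u.min(),u.max(),v.min(),v.max())
    q=p[:,:2]-p[:,:2].mean(0); w,V=np.linalg.eigh(q.T@q); print('  dir',np.degrees(np.arctan2(V[1,1],V[0,1])).round(1), np.sqrt(w/len(p))*1000)
    return p
comp(cv2.inRange(hsv,(10,110,60),(28,255,255)),C,'cup',(180,255,225,292))
comp(cv2.inRange(hsv,(100,120,30),(130,255,255)),C,'rest',(335,180,385,240))
comp(cv2.inRange(hsv,(0,0,0),(180,255,50)),C,'handle',(335,190,385,230))
comp(cv2.inRange(hsv,(0,120,80),(6,255,255)),C,'ptr',(255,180,290,210))
hs=cv2.cvtColor(s['img'],cv2.COLOR_RGB2HSV)
comp(cv2.inRange(hs,(10,110,60),(28,255,255)),D,'cupS',(205,160,235,192))
comp(cv2.inRange(hs,(0,120,80),(6,255,255)),D,'ptrS',(290,180,330,210))
big=np.hstack([cv2.resize(t['img'][165:300,180:380],None,fx=2,fy=2,interpolation=cv2.INTER_CUBIC),cv2.resize(s['img'][155:345,200:380],None,fx=2,fy=2)[:270*2][:380]]) if 0 else cv2.resize(t['img'][165:300,180:380],None,fx=4,fy=4,interpolation=cv2.INTER_CUBIC)
cv2.imwrite('pics/topcrop.png',big[...,::-1])
```

```text
[[422.05186699   0.         279.27352019]
 [  0.         422.05186699 213.7286598 ]
 [  0.           0.           1.        ]] [-0.07791837  0.          0.          0.          0.        ]
cup [431.0, 310.0, 78.0]
tray [470.0, 291.0, 3.0]
peg [555.0, 120.0, 60.0]
col [635.0, 145.0, 191.0]
lens [691.0, -74.0, 46.0]
grip [618.0, -103.0, 8.0]
sd [412.0, 87.0, 28.0]
table [370.0, 220.0, -1.0]
cup 347 [432.0, 312.0, 74.0] [408.0, 283.0, 51.0] [456.0, 348.0, 90.0] px 202.2 274.9 189 214 266 284
  dir 109.2 [10.86771681 16.34943598]
rest 408 [618.0, -97.0, 8.0] [564.0, -141.0, -4.0] [676.0, -65.0, 56.0] px 357.1 211.0 345 374 191 230
  dir -158.4 [10.46787921 31.28315695]
handle 48 [615.0, -102.0, 49.0] [565.0, -127.0, 4.0] [673.0, -79.0, 54.0] px 361.8 210.6 350 371 192 228
  dir -159.5 [ 4.27550529 30.53326491]
ptr 19 [620.0, 135.0, 131.0] [612.0, 131.0, 18.0] [634.0, 140.0, 137.0] px 273.8 199.7 272 275 197 203
  dir -174.6 [2.71536306 6.6307278 ]
cupS 320 [431.0, 306.0, 71.0] [409.0, 281.0, 33.0] [456.0, 340.0, 88.0] px 219.8 176.7 211 230 165 191
  dir 110.3 [10.2158843  14.99083852]
ptrS 15 [618.0, 136.0, 132.0] [610.0, 132.0, 130.0] [624.0, 141.0, 134.0] px 303.8 192.5 300 307 191 194
  dir -169.0 [2.25524586 4.4721879 ]
```

View pics/topcrop.png

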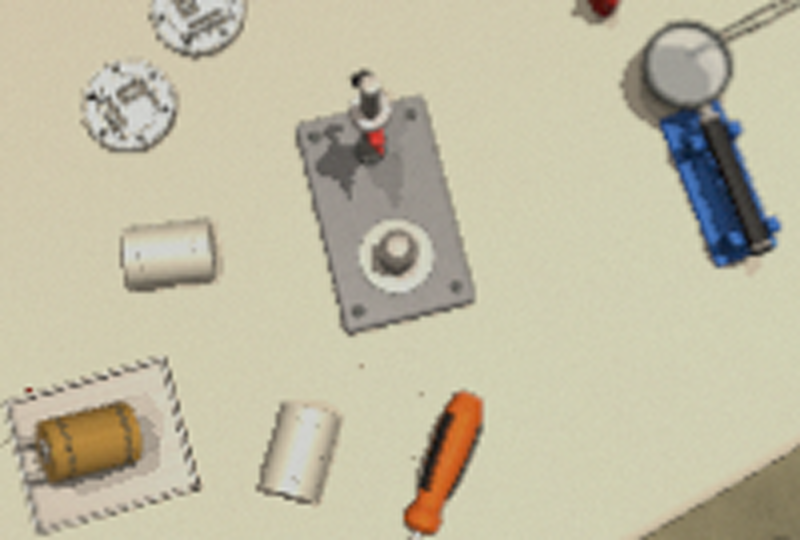

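The crop shows the rack's wire stops at the cup's left end (30,455), so the mouth should be towards +y. The peg is at (397,250), the column top at (362,78) and the red pointer at (375,142). The loupe handle runs from (715,115) to (762,250). Next I check the cup's tilt from the depth map.

Run:
```python
from h import *
t=pickle.load(open('top0.pkl','rb')); s=pickle.load(open('side0.pkl','rb'))
f=lambda a:np.round(a*1000,1).tolist()
for S,box in ((t,(180,255,225,292)),(s,(205,160,235,192))):
    C=cloud(S); hsv=cv2.cvtColor(S['img'],cv2.COLOR_RGB2HSV); m=cv2.inRange(hsv,(10,110,60),(28,255,255)); k=np.zeros_like(m)
    x0,y0,x1,y1=box;k[y0:y1,x0:x1]=m[y0:y1,x0:x1]; k=cv2.erode(k,np.ones((3,3)))
    p=C[k>0]; c=p.mean(0)
    for lo in range(-40,40,10):
        a=np.radians(109); l=((p-c)[:,:2]@[np.cos(a),np.sin(a)])*1000; q=p[(l>=lo)&(l<lo+10)]
        if len(q)>3: print(lo,len(q),f(np.median(q,0)),'zmax',f(np.percentile(q[:,2],95)))
# column/peg from clouds within stand
for n,S in(('t',t),('s',s)):
    P=cloud(S).reshape(-1,3); P=P[~np.isnan(P[:,0])]
    g=P[(abs(P[:,0]-.59)<.09)&(abs(P[:,1]-.13)<.09)]
    for lo,hi in ((5,12),(14,22),(40,70),(80,110),(150,185),(185,205)):
        q=g[(g[:,2]*1000>lo)&(g[:,2]*1000<hi)]
        if len(q): print(n,lo,hi,len(q),f(np.median(q,0)),f(q.min(0)),f(q.max(0)))
```

```text
t 5 12 414 [597.5, 125.7, 10.4] [500.5, 44.1, 5.0] [679.0, 214.1, 12.0]
t 14 22 738 [586.3, 126.6, 15.7] [512.3, 69.5, 14.0] [674.4, 189.3, 21.8]
t 40 70 80 [562.9, 120.0, 57.6] [551.0, 109.0, 44.9] [635.3, 145.0, 67.8]
t 80 110 1 [631.4, 142.3, 88.7] [631.4, 142.3, 88.7] [631.4, 142.3, 88.7]
t 150 185 18 [632.1, 140.1, 168.4] [630.8, 135.2, 150.4] [635.1, 145.0, 183.4]
t 185 205 27 [635.6, 140.3, 198.8] [630.3, 135.6, 185.8] [642.3, 145.1, 202.6]
s 5 12 258 [591.1, 92.1, 10.3] [510.5, 64.7, 5.0] [675.9, 216.8, 12.0]
s 14 22 802 [587.6, 118.0, 15.1] [512.9, 67.7, 14.0] [669.8, 187.2, 21.9]
s 40 70 187 [566.2, 115.8, 54.2] [549.5, 105.7, 40.4] [641.1, 140.8, 69.4]
s 80 110 64 [634.5, 136.3, 95.4] [629.2, 133.2, 80.9] [640.9, 142.1, 109.9]
s 150 185 84 [634.4, 136.1, 168.2] [629.2, 131.6, 150.5] [641.3, 140.7, 184.4]
s 185 205 50 [634.8, 136.6, 195.6] [629.2, 133.0, 185.3] [639.6, 147.3, 201.5]
```

Run:
```python
from h import *
t=pickle.load(open('top0.pkl','rb')); s=pickle.load(open('side0.pkl','rb'))
f=lambda a:np.round(a*1000,1).tolist()
for S,box in ((t,(180,255,225,292)),(s,(205,160,235,192))):
    C=cloud(S); hsv=cv2.cvtColor(S['img'],cv2.COLOR_RGB2HSV); m=cv2.inRange(hsv,(10,110,60),(28,255,255)); k=np.zeros_like(m)
    x0,y0,x1,y1=box;k[y0:y1,x0:x1]=m[y0:y1,x0:x1]
    p=C[k>0]; p=p[~np.isnan(p[:,0])]; p=p[p[:,2]>.03]; c=np.median(p,0)
    for lo in range(-40,40,10):
        a=np.radians(107); l=((p-c)[:,:2]@[np.cos(a),np.sin(a)])*1000; q=p[(l>=lo)&(l<lo+10)]
        if len(q)>3: print(lo,len(q),f(np.median(q,0)),'zmax',f(np.percentile(q[:,2],95)))
# peg: z 50-66 near (560,119)
for S in(t,s):
    P=cloud(S).reshape(-1,3); P=P[~np.isnan(P[:,0])]
    q=P[(np.hypot(P[:,0]-.561,P[:,1]-.119)<.025)&(P[:,2]>.058)&(P[:,2]<.068)]; print('pegtop',len(q),f(q.mean(0)),f(q.min(0)),f(q.max(0)))
```

```text
-30 49 [439.9, 288.7, 65.2] zmax 69.6
-20 60 [436.8, 297.8, 68.7] zmax 73.3
-10 63 [433.8, 307.3, 73.4] zmax 78.6
0 62 [429.8, 316.8, 76.8] zmax 83.5
10 66 [425.8, 326.3, 81.3] zmax 88.2
20 41 [427.9, 334.0, 81.2] zmax 88.6
30 6 [413.4, 339.5, 68.1] zmax 71.9
-30 25 [439.8, 285.4, 63.1] zmax 66.6
-20 63 [434.9, 291.6, 65.3] zmax 71.1
-10 73 [432.7, 300.7, 67.7] zmax 74.8
0 61 [429.5, 309.9, 75.1] zmax 79.8
10 56 [424.6, 320.2, 78.7] zmax 84.3
20 39 [424.0, 330.0, 83.6] zmax 87.5
pegtop 35 [563.0, 119.1, 61.9] [555.2, 109.3, 58.3] [570.9, 127.7, 67.8]
pegtop 43 [561.8, 117.3, 61.0] [553.6, 108.1, 58.2] [571.0, 127.4, 63.9]
```

The height rises towards +y, so the closed end is at +y and the mouth is downhill, heading about -70°. The cup is at about (431,310,58) mm, the peg at (562,118) and the column at (636,139). I move over the cup for a close wrist view.

```bash
python3 -m inch '[22,-34,-4,0,0,-6.1,0,22,-34,-4,0,0,-6.1,0,22,-34,-4,0,0,-6.1,0,22,-34,-4,0,0,-6.1,0,22,-34,-4,0,0,-6.1,0,22,-34,-4,0,0,-6.1,0,22,-34,-4,0,0,-6.1,0,22,-34,-4,0,0,-6.1,0]'; python3 -m inch '[12,-10,0,0,0,0,0,0,0,0,0,0,0,0,0,0,0,0,0,0,0]'
cat >> h.py <<'E'
def pose():
    st=env.read_state(); M=R.from_quat(st['ee_rot']).as_matrix()
    f=lambda a:np.round(np.array(a),3).tolist()
    print('t',round(float(st['clock']),2),'tcp',f(np.array(st['ee_pos'])*1000),'X',f(M[:,0]),'Y',f(M[:,1]),'Z',f(M[:,2]),'q',f(st['qpos']),'F',f(st['contact_force']),'gap',round(float(st['finger_gap'])*1000,1),'grip',round(float(st['grip_force']),1))
    return np.array(st['ee_pos']),M
E
python3 - <<'E'
from h import *
pose(); s=shot('wrist'); save(s,'w1.png'); pickle.dump(s,open('w1.pkl','wb')); print(s['mtx'],s['dist_coeffs'])
E
```

```text
clock: 0.82
ee_pos: [0.4133, 0.3314, 0.1991]
ee_rot: [0.577, 0.817, 0.0, -0.0]
contact_force: [0.2, 0.3, -0.8]
finger_gap: 0.0855
grip_force: 0.0
clock: 1.07
ee_pos: [0.4251, 0.3227, 0.1992]
ee_rot: [0.576, 0.818, -0.0, -0.0]
contact_force: [-0.4, 2.0, -0.1]
finger_gap: 0.0855
grip_force: 0.0
t 1.07 tcp [425.134, 322.665, 199.202] X [-0.337, 0.941, 0.0] Y [0.941, 0.337, -0.0] Z [-0.0, 0.0, -1.0] q [-0.892, 0.091, 0.206, 1.792, -0.02, 1.261, -0.337] F [-0.447, 1.985, -0.147] gap 85.5 grip 0.0
[[347.33999802   0.         278.87689938]
 [  0.         347.33999802 203.43088035]
 [  0.           0.           1.        ]] [-0.02763991  0.          0.          0.          0.        ]
```

View pics/w1.png

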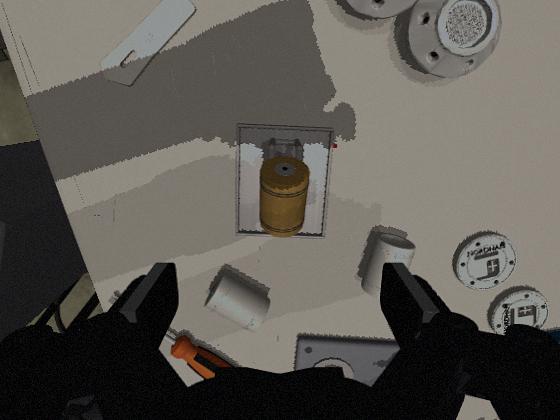

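The wrist view shows the cup at (284,197) with its closed face and orifice at (285,169), uphill towards the camera. Both sides are clear. I fit a 20 mm radius cylinder to its depth points.

Run:
```python
from h import *
from scipy.optimize import least_squares
s=pickle.load(open('w1.pkl','rb')); C=cloud(s); f=lambda a:np.round(np.array(a)*1000,1).tolist()
hsv=cv2.cvtColor(s['img'],cv2.COLOR_RGB2HSV); m=cv2.inRange(hsv,(10,110,40),(28,255,255)); k=np.zeros_like(m); k[150:245,250:320]=m[150:245,250:320]
n,l,stt,cen=cv2.connectedComponentsWithStats(k); i=1+stt[1:,4].argmax(); k=(l==i).astype(np.uint8); print(stt[i],cen[i])
v,u=np.nonzero(cv2.erode(k,np.ones((3,3)))); o=(v>182); p=C[v[o],u[o]]; p=p[p[:,2]>.03]
def res(q,tilt=None):
    a,t=q[2],q[3]; d=np.array([np.cos(a)*np.cos(t),np.sin(a)*np.cos(t),np.sin(t)]); c=np.array([q[0],q[1],.058])
    w=p-c; return np.linalg.norm(w-np.outer(w@d,d),axis=1)-.020
r=least_squares(res,[.43,.31,np.radians(110),np.radians(25)],loss='soft_l1',f_scale=.001); q=r.x
print('axis pt',f(q[:2]),np.degrees(q[2:]),'rms mm',np.sqrt((r.fun**2).mean())*1000)
d=np.array([np.cos(q[2])*np.cos(q[3]),np.sin(q[2])*np.cos(q[3]),np.sin(q[3])])
e=C[160:182,275:295].reshape(-1,3); print('orifice',f(C[169,285]), 'face pts med',f(np.median(e,0)))
c=C[169,285]-.029*d; print('centre from face',f(c)); print('proj of extreme pts',f([((p-c)@d).min(),((p-c)@d).max()]))
# tray edges
g=cv2.inRange(hsv,(0,0,0),(180,255,255))
for a,b in (((238,124),(236,235)),((333,130),(325,237))): 
    A=plane(s,[a,b],.010); w=A[0]-A[1]; print(f(A[:,:2]),np.degrees(np.arctan2(w[1],w[0])))
T=plane(s,[(237,124),(333,130),(325,237),(236,235)],.01); print('tray mid',f(T.mean(0)))
```

```text
[ 260  156   49   81 2976] [282.81552419 196.48185484]
axis pt [429.7, 316.4] [107.07552886  24.82056299] rms mm 0.5127807336575563
orifice [422.3, 342.8, 72.1] face pts med [nan, nan, nan]
centre from face [430.0, 317.6, 59.9]
proj of extreme pts [-28.8, 28.7]
[[371.3, 357.2], [403.4, 250.1]] 106.68099631486538
[[457.3, 382.1], [490.4, 278.8]] 107.81842211354731
tray mid [430.4, 317.0, 10.0]
```

The fit gives the cup's centre at (430,317,58.5) mm and the uphill axis at 107° with 24.8° tilt. The tray's centre agrees. I tilt the tool 20° towards the mouth and come in along it.

```bash
python3 -m inch '[0,4,-29,-6.4,-1.9,-0.9,0,0,4,-29,-6.4,-1.9,-0.9,0,-1,5,-28,-6.4,-1.9,-0.9,0,0,0,0,0,0,0,0,0,0,0,0,0,0,0]'
python3 - <<'E'
from h import *
e,M=pose(); c=np.array([.430,.317,.0585]); w=(c-e)*1000; print('cup centre in tool frame',np.round(M.T@w,1), 'axis in tool', np.round(M.T@R.from_euler('z',107,degrees=True).apply([np.cos(np.radians(25)),0,np.sin(np.radians(25))]),3))
s=shot('wrist'); C=cloud(s); hsv=cv2.cvtColor(s['img'],cv2.COLOR_RGB2HSV); m=cv2.inRange(hsv,(10,110,40),(28,255,255)); n,l,q,cen=cv2.connectedComponentsWithStats(m); i=1+q[1:,4].argmax(); P=C[l==i]; P=P[~np.isnan(P[:,0])]
T=(P-e)@M*1000; print('cup pts in tool y range',np.percentile(T[:,1],[1,99]).round(1), q[i])
E
```

```text
clock: 1.53
ee_pos: [0.4191, 0.3391, 0.1084]
ee_rot: [0.58, 0.795, -0.112, 0.136]
contact_force: [-0.1, -0.6, 0.5]
finger_gap: 0.0855
grip_force: 0.0
t 1.53 tcp [419.085, 339.117, 108.424] X [-0.289, 0.893, -0.346] Y [0.953, 0.301, -0.02] Z [0.086, -0.336, -0.938] q [-1.044, 0.329, 0.154, 1.748, 0.241, 1.292, -0.676] F [-0.139, -0.63, 0.487] gap 85.5 grip 0.0
cup centre in tool frame [-5.6  4.8 55.2] axis in tool [ 0.704 -0.    -0.71 ]
cup pts in tool y range [-13.6  22.5] [ 253  180   73   97 4487]
```

```bash
python3 -m inch '[6,-4,0,0,0,0,0,2,-8,-22,0,0,0,0,2,-8,-22,0,0,0,0,1,-5,-15,0,0,0,0,1,-3,-8,0,0,0,0,0,0,0,0,0,0,0]'
python3 - <<'E'
from h import *
e,M=pose(); c=np.array([.430,.317,.0585]); w=(c-e)*1000; print('cup centre in tool frame',np.round(M.T@w,1))
E
```

```text
clock: 2.08
ee_pos: [0.4368, 0.3063, 0.0471]
ee_rot: [0.586, 0.791, -0.108, 0.136]
contact_force: [-1.2, -0.2, -0.3]
finger_gap: 0.0852
grip_force: 0.0
t 2.08 tcp [436.825, 306.296, 47.131] X [-0.275, 0.899, -0.342] Y [0.957, 0.289, -0.011] Z [0.089, -0.33, -0.94] q [-1.003, 0.374, 0.174, 1.829, 0.251, 1.148, -0.666] F [-1.224, -0.197, -0.342] gap 85.2 grip 0.0
cup centre in tool frame [  7.6  -3.6 -14.8]
```

```bash
python3 -m inch '[-5,3,-9,0,0,0,0,0,0,0,0,0,0,0,0,0,0,0,0,0,0]'
python3 - <<'E'
from h import *
e,M=pose(); c=np.array([.430,.317,.0585]); w=(c-e)*1000; print('cup centre in tool frame',np.round(M.T@w,1))
E
```

```text
clock: 2.33
ee_pos: [0.4306, 0.3126, 0.0381]
ee_rot: [0.585, 0.793, -0.107, 0.136]
contact_force: [-0.5, -0.2, 0.7]
finger_gap: 0.0853
grip_force: 0.0
t 2.33 tcp [430.561, 312.597, 38.067] X [-0.28, 0.898, -0.341] Y [0.956, 0.294, -0.011] Z [0.091, -0.329, -0.94] q [-1.012, 0.385, 0.168, 1.835, 0.25, 1.134, -0.68] F [-0.535, -0.236, 0.674] gap 85.3 grip 0.0
cup centre in tool frame [ -2.9   0.5 -20.7]
```

```bash
python3 -m inch '[1,-2,0,0,0,0,0,0,0,0,0,0,0,1,0,0,0,0,0,0,1,0,0,0,0,0,0,1,0,0,0,0,0,0,1,0,0,0,0,0,0,1,0,0,0,0,0,0,1,0,0,0,0,0,0,1]'
python3 - <<'E'
from h import *
e,M=pose(); c=np.array([.430,.317,.0585]); w=(c-e)*1000; print('cup centre in tool frame',np.round(M.T@w,1))
E
```

```text
clock: 3.0
ee_pos: [0.4326, 0.3096, 0.0377]
ee_rot: [0.585, 0.792, -0.107, 0.137]
contact_force: [2.4, 0.8, 1.7]
finger_gap: 0.039
grip_force: 60.9
t 3.0 tcp [432.648, 309.597, 37.743] X [-0.278, 0.898, -0.342] Y [0.956, 0.292, -0.01] Z [0.091, -0.33, -0.94] q [-1.009, 0.384, 0.171, 1.837, 0.252, 1.132, -0.677] F [2.365, 0.792, 1.721] gap 39.0 grip 60.9
cup centre in tool frame [  0.3  -0.6 -22.2]
```

The cup is held (39 mm gap, 61 N). I lift it clear of the rack, then turn it to heading while moving towards the front of the stand.

```bash
python3 -m inch '[0,0,10,0,0,0,1,0,0,25,0,0,0,1,0,0,30,0,0,0,1,0,0,30,0,0,0,1,0,0,25,0,0,0,1]'; python3 -m inch '[2,-15,0,0,0,-6.9,1,2,-15,0,0,0,-6.9,1,2,-15,0,0,0,-6.9,1,2,-15,0,0,0,-6.9,1,2,-15,0,0,0,-6.9,1,2,-15,0,0,0,-6.9,1,2,-15,0,0,0,-6.9,1]';python3 -m inch '[2,-15,0,0,0,-6.9,1,2,-15,0,0,0,-6.9,1,2,-15,0,0,0,-6.9,1,2,-15,0,0,0,-6.9,1,2,-15,0,0,0,-6.9,1,2,-15,0,0,0,-6.9,1,0,0,0,0,0,0,1]'
python3 - <<'E'
from h import *
e,M=pose()
E
```

```text
clock: 3.42
ee_pos: [0.4308, 0.3092, 0.159]
ee_rot: [0.585, 0.792, -0.108, 0.136]
contact_force: [0.5, -0.7, -2.8]
finger_gap: 0.0389
grip_force: 60.9
clock: 4.0
ee_pos: [0.4447, 0.2041, 0.1572]
ee_rot: [0.859, 0.481, -0.155, 0.079]
contact_force: [-0.1, -0.6, -2.0]
finger_gap: 0.039
grip_force: 60.9
clock: 4.58
ee_pos: [0.458, 0.1085, 0.1576]
ee_rot: [0.974, 0.143, -0.173, 0.021]
contact_force: [-0.2, -1.3, -2.4]
finger_gap: 0.0387
grip_force: 61.0
t 4.58 tcp [457.951, 108.518, 157.612] X [0.899, 0.271, -0.344] Y [0.286, -0.958, -0.009] Z [-0.332, -0.09, -0.939] q [-0.726, 0.289, 0.523, 1.731, -0.119, 1.512, -1.448] F [-0.238, -1.27, -2.352] gap 38.7 grip 61.0
```

```bash
python3 -m inch '[3,0,0,1.86,-6.23,0,1,3,0,0,1.86,-6.23,0,1,3,0,0,1.86,-6.23,0,1,3,0,0,1.86,-6.23,0,1,3,0,0,1.86,-6.23,0,1]'; python3 -m inch '[3,0,0,1.86,-6.23,0,1,3,0,0,1.86,-6.23,0,1,3,0,0,1.86,-6.23,0,1,3,0,0,1.86,-6.23,0,1,3,0,0,1.86,-6.23,0,1,0,0,0,0,0,0,1,0,0,0,0,0,0,1]';  python3 - <<'E'
from h import *
e,M=pose(); print('cup ctr',e*1000+M@[0.3,0,-22.2],'cup axis',M@[.708,-.004,-.708])
s=shot('wrist'); save(s,'w2.png'); pickle.dump(s,open('w2.pkl','wb'))
E
```

```text
clock: 5.0
ee_pos: [0.4721, 0.1149, 0.1576]
ee_rot: [0.982, 0.152, 0.109, -0.019]
contact_force: [-0.1, -0.8, -2.5]
finger_gap: 0.0389
grip_force: 61.1
clock: 5.58
ee_pos: [0.4873, 0.1221, 0.1544]
ee_rot: [0.952, 0.151, 0.261, -0.052]
contact_force: [0.3, 0.2, -2.4]
finger_gap: 0.0385
grip_force: 61.2
t 5.58 tcp [487.271, 122.095, 154.424] X [0.818, 0.261, 0.513] Y [0.315, -0.949, -0.02] Z [0.481, 0.178, -0.858] q [-0.183, -0.298, -0.072, 2.341, -0.133, 0.565, -1.42] F [0.291, 0.197, -2.444] gap 38.5 grip 61.2
cup ctr [476.8311877  118.2174254  173.63107755] cup axis [0.23699086 0.06239701 0.97081715]
```

View pics/w2.png

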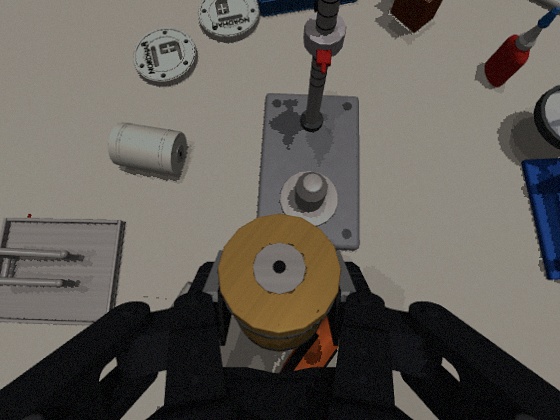

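The view shows the cup held near mouth down at (279,265). The peg top is at (311,186) with its seat around (310,197), the column foot is at (312,122), and the red pointer is at (323,60). The pitch stopped at about 30° tilt because joint 2 is at its limit, so I'll finish it farther out. First I measure the peg and pointer from here.

Run:
```python
from h import *
from scipy.optimize import least_squares
s=pickle.load(open('w2.pkl','rb')); C=cloud(s); f=lambda a:np.round(np.array(a)*1000,1).tolist()
P=C.reshape(-1,3); P=P[~np.isnan(P[:,0])]
n=P[(np.hypot(P[:,0]-.562,P[:,1]-.119)<.05)]
top=n[(n[:,2]>.0595)&(n[:,2]<.067)]; print('top',len(top),f(top.mean(0)),f(top.min(0)),f(top.max(0)))
cyl=n[(n[:,2]>.022)&(n[:,2]<.048)&(np.hypot(n[:,0]-.562,n[:,1]-.119)<.02)]
r=least_squares(lambda q:np.hypot(cyl[:,0]-q[0],cyl[:,1]-q[1])-.013,[.562,.118]); print('peg cyl',len(cyl),f(r.x),f(r.fun.std()))
img=s['img'].astype(int); hsv=cv2.cvtColor(s['img'],cv2.COLOR_RGB2HSV)
m=cv2.inRange(hsv,(0,150,80),(6,255,255))|cv2.inRange(hsv,(175,150,80),(180,255,255)); k=np.zeros_like(m);k[40:85,305:345]=m[40:85,305:345]; v,u=np.nonzero(k); print('ptr px',u.min(),u.max(),v.min(),v.max()); q=C[k>0]; q=q[~np.isnan(q[:,0])]; print('ptr',f(q.mean(0)),f(q.min(0)),f(q.max(0)))
col=P[(np.hypot(P[:,0]-.636,P[:,1]-.139)<.02)&(P[:,2]>.03)&(P[:,2]<.11)]
r=least_squares(lambda q:np.hypot(col[:,0]-q[0],col[:,1]-q[1])-.006,[.636,.139],loss='soft_l1',f_scale=.001); print('col',len(col),f(r.x),f(np.median(abs(r.fun))))
seat=n[(n[:,2]<.021)&(n[:,2]>.0)]; print('plate z',f(np.percentile(seat[:,2],[10,50,90])))
o=C[268,279]; print('orifice',f(o))
```

```text
top 366 [560.0, 121.1, 61.9] [551.7, 112.7, 59.5] [569.1, 129.6, 64.1]
peg cyl 222 [561.2, 121.3] 0.2
ptr px 317 330 49 72
ptr [616.2, 136.1, 131.8] [607.3, 131.3, 129.8] [623.9, 141.6, 133.4]
col 764 [634.5, 141.2] 0.2
plate z [13.0, 14.2, 17.0]
orifice [484.1, 119.5, 202.5]
```

The peg axis is at (561,121.2) and the column at (634.5,141.2), 76 mm apart as stated. The pointer is at about z = 132. The measured orifice matches my cup-in-hand model to under 1 mm. I move over the peg and finish the tilt.

```bash
python3 -m inch '[22,1,0,0,0,0,1,22,1,0,0,0,0,1,22,1,0,0,0,0,1,11,0,0,1.8,-6.85,0,1,11,0,0,1.8,-6.85,0,1,0,0,0,0,0,0,1,0,0,0,0,0,0,1]';  cat > chk.py <<'E'
from h import *
e,M=pose(); c=e*1000+M@[0.3,0,-22.2]; a=M@[.708,-.004,-.708]; a/=np.linalg.norm(a)
print('cup ctr',c.round(1),'axis',a.round(3)); v=np.cross(a,[0,0,1]); v=v/max(np.linalg.norm(v),1e-9)*np.arcsin(np.linalg.norm(v))
Mt=R.from_rotvec(v).as_matrix()@M; tcp=np.array([561,121.2,0])-(Mt@[0.3,0,-22.2])
print('turn deg',np.degrees(v).round(2),'shift',(tcp-e*1000)[:2].round(1))
E
python3 chk.py
```

```text
clock: 6.22
ee_pos: [0.5734, 0.1312, 0.1534]
ee_rot: [0.913, 0.152, 0.372, -0.067]
contact_force: [0.5, 0.7, -2.3]
finger_gap: 0.0386
grip_force: 61.5
t 6.22 tcp [573.409, 131.238, 153.446] X [0.677, 0.229, 0.7] Y [0.328, -0.945, -0.009] Z [0.659, 0.236, -0.715] q [-0.328, -0.173, 0.106, 2.366, -0.381, 0.191, -1.11] F [0.45, 0.689, -2.329] gap 38.6 grip 61.5
cup ctr [559.  126.1 169.5] axis [ 0.012 -0.001  1.   ]
turn deg [-0.06 -0.66  0.  ] shift [ 2.2 -4.9]
```

```bash
python3 -m inch '[2,-5,0,0,-0.7,0,1,0,0,-20,0,0,0,1,0,0,-25,0,0,0,1,0,0,-20,0,0,0,1,0,0,0,0,0,0,1,0,0,0,0,0,0,1]'; python3 chk.py
python3 - <<'E'
from h import *
from scipy.optimize import least_squares
e,M=pose()
s=shot('wrist'); save(s,'w3.png'); C=cloud(s); P=C.reshape(-1,3);P=P[~np.isnan(P[:,0])]; f=lambda a:np.round(np.array(a)*1000,1).tolist()
n=P[(np.hypot(P[:,0]-.634,P[:,1]-.141)<.02)&(P[:,2]>.03)&(P[:,2]<.11)]
if len(n)>20:
  r=least_squares(lambda q:np.hypot(n[:,0]-q[0],n[:,1]-q[1])-.006,[.6345,.1412],loss='soft_l1',f_scale=.001); print('col',len(n),f(r.x))
c=e+M@[0.0003,0,-.0222]; q=P[(np.hypot(P[:,0]-c[0],P[:,1]-c[1])<.04)&(abs(P[:,2]-c[2]-.029)<.006)]
A=np.c_[q[:,:2],np.ones(len(q))]; k=np.linalg.lstsq(A,q[:,2],rcond=None)[0]; print('face',len(q),f(q.min(0)),f(q.max(0)),'mid',f((q.min(0)+q.max(0))/2),'slope',k[:2].round(3))
E
```

```text
clock: 6.72
ee_pos: [0.5784, 0.1282, 0.1259]
ee_rot: [0.909, 0.155, 0.381, -0.068]
contact_force: [0.3, -0.3, -1.6]
finger_gap: 0.0389
grip_force: 61.4
t 6.72 tcp [578.438, 128.229, 125.893] X [0.662, 0.229, 0.714] Y [0.333, -0.943, -0.007] Z [0.671, 0.242, -0.7] q [-0.387, -0.114, 0.182, 2.397, -0.896, 0.109, -0.574] F [0.287, -0.341, -1.588] gap 38.9 grip 61.4
cup ctr [563.7 122.9 141.7] axis [-0.008 -0.006  1.   ]
turn deg [-0.33  0.46  0.  ] shift [-2.9 -1.8]
t 6.72 tcp [578.438, 128.229, 125.893] X [0.662, 0.229, 0.714] Y [0.333, -0.943, -0.007] Z [0.671, 0.242, -0.7] q [-0.387, -0.114, 0.182, 2.397, -0.896, 0.109, -0.574] F [0.287, -0.341, -1.588] gap 38.9 grip 61.4
col 291 [634.3, 141.3]
face 14451 [531.8, 83.0, 164.7] [583.9, 153.9, 176.7] mid [557.8, 118.4, 170.7] slope [0.017 0.004]
```

View pics/w3.png

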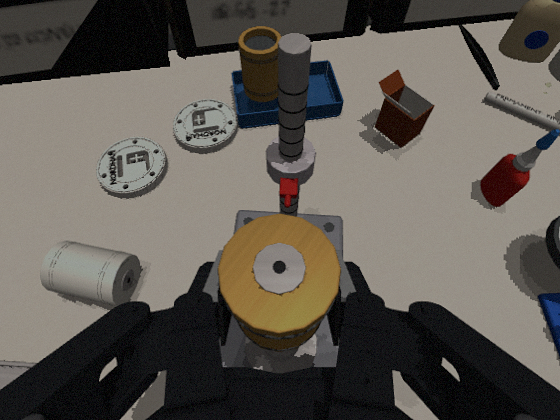

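Only 27 mm of the descent was reached: joints 4 and 6 are at their limits because the wrist is folded too close in. The picture shows the cup upright in the hand at (280,267), with the red pointer tip just ahead at (288,205). I'll back off and turn the heading about 55° to the left, so the wrist sits to the side of the peg, and come in again lower, under the pointer.

```bash
python3 -m inch '[-20,-22,5,0,0,0,1,-20,-22,5,0,0,0,1,0,0,0,0,0,6.9,1,0,0,0,0,0,6.9,1,0,0,0,0,0,6.9,1,0,0,0,0,0,6.9,1,0,0,0,0,0,6.9,1,0,0,0,0,0,6.9,1]'; python3 -m inch '[0,0,0,0,0,6.9,1,0,0,0,0,0,6.9,1,0,0,0,0,0,0,1]'; python3 chk.py
```

```text
clock: 7.43
ee_pos: [0.552, 0.0957, 0.1317]
ee_rot: [0.814, 0.439, 0.333, -0.185]
contact_force: [1.1, 0.8, -2.4]
finger_gap: 0.0389
grip_force: 62.0
clock: 7.68
ee_pos: [0.5548, 0.0945, 0.13]
ee_rot: [0.757, 0.533, 0.307, -0.222]
contact_force: [2.1, -1.7, -3.3]
finger_gap: 0.0392
grip_force: 62.1
t 7.68 tcp [554.833, 94.522, 129.982] X [0.244, 0.67, 0.701] Y [0.942, -0.334, -0.008] Z [0.229, 0.662, -0.713] q [-0.23, 0.215, 0.516, 2.062, -1.024, 1.126, 0.515] F [2.116, -1.668, -3.288] gap 39.2 grip 62.1
cup ctr [549.8  80.  146. ] axis [0.007 0.007 1.   ]
turn deg [ 0.4  -0.41  0.  ] shift [11.3 41.3]
```

```bash
python3 -m inch '[0,0,-20,0.4,-0.4,0,1,0,0,-20,0,0,0,1,0,0,0,0,0,0,1,0,0,0,0,0,0,1]'; python3 chk.py
```

```text
clock: 8.02
ee_pos: [0.551, 0.098, 0.0903]
ee_rot: [0.755, 0.53, 0.313, -0.225]
contact_force: [-0.0, 0.1, -1.8]
finger_gap: 0.0386
grip_force: 62.1
t 8.02 tcp [551.025, 97.999, 90.309] X [0.242, 0.66, 0.711] Y [0.942, -0.337, -0.008] Z [0.234, 0.671, -0.703] q [-0.21, 0.282, 0.501, 2.099, -1.107, 1.1, 0.625] F [-0.013, 0.126, -1.795] gap 38.6 grip 62.1
cup ctr [545.9  83.3 106.1] axis [ 0.002 -0.006  1.   ]
turn deg [-0.37 -0.09  0.  ] shift [15.1 37.8]
```

```bash
python3 -m inch '[5,13,0,0,0,0,1,5,13,0,0,0,0,1,5,12,-2,0,0,0,1,0,0,0,0,0,0,1,0,0,0,0,0,0,1]'; python3 chk.py;  python3 - <<'E'
from h import *
from scipy.optimize import least_squares
e,M=pose()
s=shot('wrist'); C=cloud(s); f=lambda a:np.round(np.array(a)*1000,1).tolist()
hsv=cv2.cvtColor(s['img'],cv2.COLOR_RGB2HSV); m=cv2.inRange(hsv,(10,110,40),(28,255,255)); k=np.zeros_like(m); k[200:350,200:360]=m[200:350,200:360]
q=C[k>0]; zt=np.percentile(q[:,2],90); q=q[abs(q[:,2]-zt)<.003]
A=np.c_[q[:,:2],np.ones(len(q))]; w=np.linalg.lstsq(A,q[:,2],rcond=None)[0]
h=cv2.convexHull((q[:,:2]*1e4).astype(np.float32)); (x,y),r=cv2.minEnclosingCircle(h); print('face z',zt,'circle',x/10,y/10,r/10,'slope',w[:2].round(3),len(q))
P=C.reshape(-1,3);P=P[~np.isnan(P[:,0])]
n=P[(np.hypot(P[:,0]-.634,P[:,1]-.141)<.02)&(P[:,2]>.03)&(P[:,2]<.11)]
if len(n)>20:
  r=least_squares(lambda q:np.hypot(n[:,0]-q[0],n[:,1]-q[1])-.006,[.6345,.1412],loss='soft_l1',f_scale=.001); print('col',len(n),f(r.x))
E
```

```text
clock: 8.43
ee_pos: [0.5671, 0.1383, 0.0894]
ee_rot: [0.753, 0.532, 0.315, -0.225]
contact_force: [0.3, -0.4, -3.2]
finger_gap: 0.039
grip_force: 62.1
t 8.43 tcp [567.111, 138.269, 89.409] X [0.235, 0.66, 0.713] Y [0.943, -0.332, -0.004] Z [0.235, 0.673, -0.701] q [-0.262, 0.292, 0.465, 2.086, -1.147, 1.048, 0.589] F [0.26, -0.373, -3.162] gap 39.0 grip 62.1
cup ctr [562.  123.5 105.2] axis [-0.003 -0.008  1.   ]
turn deg [-0.45  0.19  0.  ] shift [-1.  -2.4]
t 8.43 tcp [567.111, 138.269, 89.409] X [0.235, 0.66, 0.713] Y [0.943, -0.332, -0.004] Z [0.235, 0.673, -0.701] q [-0.262, 0.292, 0.465, 2.086, -1.147, 1.048, 0.589] F [0.26, -0.373, -3.162] gap 39.0 grip 62.1Traceback (most recent call last):
  File "<stdin>", line 8, in <module>
cv2.error: OpenCV(4.12.0) /io/opencv/modules/imgproc/src/shapedescr.cpp:201: error: (-215:Assertion failed) count >= 0 && (depth == CV_32F || depth == CV_32S) in function 'minEnclosingCircle'
```

```bash
python3 -m inch '[-1,-2,0,-0.4,0.2,0,1,0,0,0,0,0,0,1,0,0,-6,0,0,0,1,0,0,-6,0,0,0,1,0,0,-6,0,0,0,1,0,0,-6,0,0,0,1,0,0,0,0,0,0,1,0,0,0,0,0,0,1]'; python3 chk.py;  python3 - <<'E'
from h import *
s=shot('wrist'); C=cloud(s)
hsv=cv2.cvtColor(s['img'],cv2.COLOR_RGB2HSV); m=cv2.inRange(hsv,(10,110,40),(28,255,255)); k=np.zeros_like(m); k[200:350,200:360]=m[200:350,200:360]
q=C[k>0]; q=q[~np.isnan(q[:,0])]; zt=np.percentile(q[:,2],80); q=q[abs(q[:,2]-zt)<.003]
A=np.c_[q[:,:2],np.ones(len(q))]; w=np.linalg.lstsq(A,q[:,2],rcond=None)[0]
(x,y),r=cv2.minEnclosingCircle((q[:,:2]*1e3).astype(np.float32)); print('face z',zt,'circle',x,y,r,'slope',w[:2].round(3),len(q))
E
```

```text
clock: 9.15
ee_pos: [0.5657, 0.1341, 0.0638]
ee_rot: [0.756, 0.531, 0.311, -0.223]
contact_force: [0.4, 0.2, -3.6]
finger_gap: 0.0389
grip_force: 62.1
t 9.15 tcp [565.711, 134.065, 63.835] X [0.242, 0.665, 0.707] Y [0.942, -0.336, -0.007] Z [0.233, 0.667, -0.707] q [-0.249, 0.336, 0.458, 2.095, -1.181, 1.034, 0.64] F [0.448, 0.249, -3.649] gap 38.9 grip 62.1
cup ctr [560.6 119.4  79.8] axis [ 0.003 -0.001  1.   ]
turn deg [-0.04 -0.16  0.  ] shift [0.4 1.7]
face z 0.11006152719157831 circle 560.7623291015625 119.54640197753906 19.95427131652832 slope [-0.005  0.005] 9248
```

The face is level, centred at (560.8,119.5), and the mouth is already below the peg top. I continue down gently.

```bash
python3 -m inch '[0.4,1.7,-3,0,0,0,1,0,0,-5,0,0,0,1,0,0,-5,0,0,0,1,0,0,-5,0,0,0,1,0,0,-5,0,0,0,1,0,0,-5,0,0,0,1,0,0,0,0,0,0,1]'; python3 chk.py
```

```text
clock: 9.78
ee_pos: [0.5658, 0.1358, 0.0353]
ee_rot: [0.756, 0.532, 0.311, -0.223]
contact_force: [-0.2, 1.3, -2.4]
finger_gap: 0.0388
grip_force: 62.1
t 9.78 tcp [565.818, 135.767, 35.283] X [0.242, 0.665, 0.706] Y [0.942, -0.335, -0.007] Z [0.232, 0.667, -0.708] q [-0.235, 0.392, 0.441, 2.102, -1.235, 1.018, 0.707] F [-0.195, 1.265, -2.44] gap 38.8 grip 62.1
cup ctr [560.7 121.2  51.2] axis [ 0.003 -0.     1.   ]
turn deg [-0.01 -0.18  0.  ] shift [0.3 0. ]
```

```bash
python3 -m inch '[0,0,-2,0,0,0,1,0,0,-2,0,0,0,1,0,0,-1,0,0,0,1,0,0,0,0,0,0,1]'; python3 -m inch '[0,0,-1,0,0,0,1,0,0,0,0,0,0,1]'; python3 -m inch '[0,0,-1,0,0,0,1,0,0,0,0,0,0,1]';  python3 chk.py
```

```text
clock: 10.12
ee_pos: [0.5665, 0.1358, 0.0316]
ee_rot: [0.755, 0.532, 0.311, -0.223]
contact_force: [-0.6, 0.1, -3.2]
finger_gap: 0.0387
grip_force: 62.1
clock: 10.28
ee_pos: [0.5666, 0.1358, 0.0308]
ee_rot: [0.755, 0.532, 0.311, -0.223]
contact_force: [-0.3, -0.5, -3.3]
finger_gap: 0.0388
grip_force: 62.1
clock: 10.45
ee_pos: [0.5666, 0.1358, 0.0297]
ee_rot: [0.755, 0.532, 0.311, -0.223]
contact_force: [0.4, -0.2, -1.9]
finger_gap: 0.0392
grip_force: 62.1
t 10.45 tcp [566.589, 135.832, 29.74] X [0.241, 0.665, 0.707] Y [0.942, -0.335, -0.005] Z [0.234, 0.668, -0.707] q [-0.231, 0.405, 0.437, 2.103, -1.247, 1.016, 0.723] F [0.442, -0.161, -1.935] gap 39.2 grip 62.1
cup ctr [561.5 121.2  45.6] axis [ 0.001 -0.001  1.   ]
turn deg [-0.04 -0.05  0.  ] shift [-0.5 -0. ]
```

```bash
python3 -m inch '[-0.5,0,-1,0,0,0,1,0,0,0,0,0,0,1]'; python3 -m inch '[0,0,-1,0,0,0,1,0,0,0,0,0,0,1]'; python3 chk.py
```

```text
clock: 10.62
ee_pos: [0.5665, 0.1358, 0.0292]
ee_rot: [0.755, 0.532, 0.312, -0.223]
contact_force: [0.9, -0.1, -0.8]
finger_gap: 0.0388
grip_force: 62.3
clock: 10.78
ee_pos: [0.5665, 0.1359, 0.0292]
ee_rot: [0.755, 0.532, 0.312, -0.223]
contact_force: [-4.2, -2.0, 6.2]
finger_gap: 0.0386
grip_force: 62.9
t 10.78 tcp [566.469, 135.872, 29.18] X [0.24, 0.663, 0.709] Y [0.942, -0.335, -0.005] Z [0.235, 0.669, -0.705] q [-0.23, 0.407, 0.436, 2.104, -1.251, 1.017, 0.729] F [-4.203, -2.001, 6.153] gap 38.6 grip 62.9
cup ctr [561.3 121.2  45. ] axis [-0.    -0.003  1.   ]
turn deg [-0.16  0.02  0.  ] shift [-0.3 -0.1]
```

The cup is home: its centre is at z = 45.0 and the contact force has risen by about 9 N. I release it and back out along the tool axis.

```bash
python3 -m inch '[0,0,0,0,0,0,0.3,0,0,0,0,0,0,0.3,0,0,0,0,0,0,0.3,0,0,0,0,0,0,0.3]'; python3 chk.py; python3 -m inch '[-2,-6,6,0,0,0,0.3,-4,-12,13,0,0,0,0.3,-6,-17,18,0,0,0,0.3,-6,-17,18,0,0,0,0.3,-6,-17,18,0,0,0,0.3,-6,-17,18,0,0,0,0.3,0,0,0,0,0,0,0,0,0,0,0,0,0,0]'
python3 - <<'E'
from h import *
pose(); s=shot('wrist'); save(s,'w4.png'); pickle.dump(s,open('w4.pkl','wb'))
C=cloud(s)
hsv=cv2.cvtColor(s['img'],cv2.COLOR_RGB2HSV); m=cv2.inRange(hsv,(10,110,40),(28,255,255))
q=C[m>0]; q=q[~np.isnan(q[:,0])]; q=q[np.hypot(q[:,0]-.561,q[:,1]-.121)<.035]; zt=np.percentile(q[:,2],95); q=q[abs(q[:,2]-zt)<.003]
A=np.c_[q[:,:2],np.ones(len(q))]; w=np.linalg.lstsq(A,q[:,2],rcond=None)[0]
(x,y),r=cv2.minEnclosingCircle((q[:,:2]*1e3).astype(np.float32)); print('face z',zt,'circle',x,y,r,'slope',w[:2].round(3),len(q))
E
```

```text
clock: 11.12
ee_pos: [0.5662, 0.136, 0.0278]
ee_rot: [0.755, 0.532, 0.312, -0.223]
contact_force: [-0.1, -0.1, 0.7]
finger_gap: 0.0598
grip_force: 0.0
t 11.12 tcp [566.194, 135.974, 27.826] X [0.24, 0.665, 0.707] Y [0.942, -0.335, -0.005] Z [0.234, 0.668, -0.707] q [-0.23, 0.408, 0.435, 2.104, -1.251, 1.015, 0.729] F [-0.14, -0.144, 0.727] gap 59.8 grip 0.0
cup ctr [561.1 121.4  43.7] axis [ 0.001 -0.001  1.   ]
turn deg [-0.04 -0.05  0.  ] shift [-0.1 -0.2]
clock: 11.78
ee_pos: [0.5369, 0.0483, 0.1202]
ee_rot: [0.756, 0.531, 0.313, -0.221]
contact_force: [-1.3, 0.7, -0.2]
finger_gap: 0.0814
grip_force: 0.0
t 11.78 tcp [536.909, 48.267, 120.156] X [0.24, 0.664, 0.708] Y [0.941, -0.338, -0.002] Z [0.238, 0.667, -0.706] q [-0.161, 0.234, 0.557, 2.079, -1.019, 1.184, 0.613] F [-1.266, 0.668, -0.162] gap 81.4 grip 0.0
face z 0.07567700678682598 circle 560.7323608398438 121.06183624267578 20.040119171142578 slope [-0.002  0.006] 1834
```

View pics/w4.png

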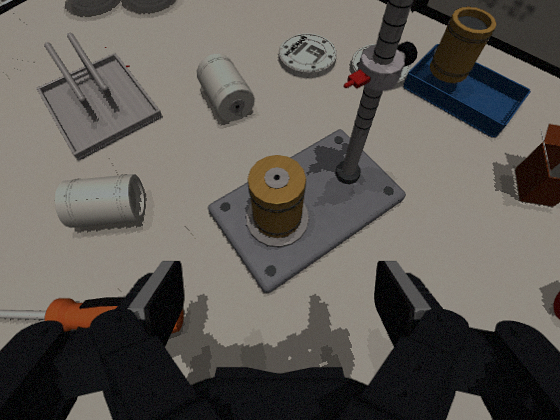

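The cup stands home on the peg at (277,190): face centre (560.7,121.1), level. The red pointer at (357,79) is untouched. Next I bring the tool vertical and move over the loupe.

```bash
python3 -m inch '[5,-10,7,-6.1,2.2,0,0,5,-10,7,-6.1,2.2,0,0,5,-10,7,-6.1,2.2,0,0,5,-10,7,-6.1,2.2,0,0,5,-10,7,-6.1,2.2,0,0,5,-10,7,-6.1,2.2,0,0,5,-10,7,-6.1,2.2,0,0]'; python3 -m inch '[6,-11,2,0,0,-7.1,0,6,-11,2,0,0,-7.1,0,6,-11,2,0,0,-7.1,0,6,-11,2,0,0,-7.1,0,6,-11,2,0,0,-7.1,0,6,-11,2,0,0,-7.1,0,6,-11,2,0,0,-7.1,0,0,0,0,0,0,0,0]'
python3 - <<'E'
from h import *
pose(); s=shot('wrist'); save(s,'w5.png'); pickle.dump(s,open('w5.pkl','wb'))
E
```

```text
clock: 12.42
ee_pos: [0.5714, -0.0191, 0.1681]
ee_rot: [0.818, 0.575, -0.006, 0.001]
contact_force: [-0.4, -1.4, -0.8]
finger_gap: 0.0856
grip_force: 0.0
clock: 13.08
ee_pos: [0.6132, -0.0985, 0.1805]
ee_rot: [0.985, 0.175, -0.005, -0.002]
contact_force: [-0.5, -0.8, 0.2]
finger_gap: 0.0855
grip_force: 0.0
t 13.08 tcp [613.221, -98.473, 180.495] X [0.938, 0.345, -0.009] Y [0.345, -0.939, -0.005] Z [-0.01, 0.002, -1.0] q [-0.46, 0.351, 0.722, 1.609, -0.239, 1.283, -0.916] F [-0.51, -0.848, 0.234] gap 85.5 grip 0.0
```

View pics/w5.png

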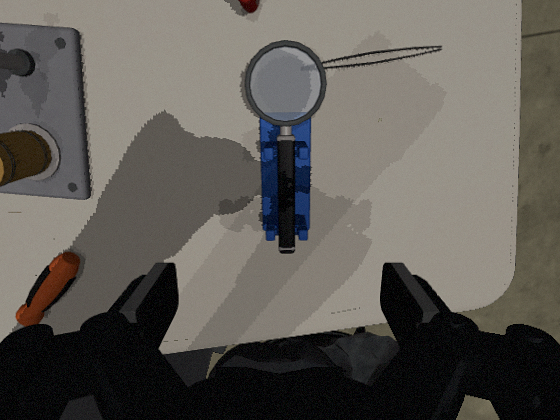

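The view shows the loupe's ring centred at about (285,83) and its black handle from (286,138) to (287,252), almost in line with the tool's x axis. I measure both by casting rays onto their heights.

Run:
```python
from h import *
s=pickle.load(open('w5.pkl','rb')); C=cloud(s); f=lambda a:np.round(np.array(a)*1000,1).tolist()
g=cv2.cvtColor(s['img'],cv2.COLOR_RGB2GRAY)
d=(g<75).astype(np.uint8); r=np.zeros_like(d); r[30:128,235:335]=d[30:128,235:335]
n,l,st,_=cv2.connectedComponentsWithStats(r); i=1+st[1:,4].argmax(); print(st[i])
v,u=np.nonzero(l==i); ok=(v<122); P=plane(s,np.c_[u[ok],v[ok]],.044)
(x,y),R_=cv2.minEnclosingCircle((P[:,:2]*1e3).astype(np.float32)); print('ring c',x,y,R_)
z=C[l==i]; z=z[~np.isnan(z[:,0])]; print('ring z',f(np.percentile(z[:,2],[5,50,95])))
k=np.zeros_like(d); k[140:256,270:305]=(g<60)[140:256,270:305]; Q=C[k>0]; Q=Q[~np.isnan(Q[:,0])]; Q=Q[Q[:,2]>.047]; c=Q[:,:2].mean(0); w,V=np.linalg.eigh(np.cov((Q[:,:2]-c).T)); a=V[:,1]*np.sign(V[0,1])
t=(Q[:,:2]-c)@a; print('handle n',len(Q),'z',f(np.median(Q[:,2])),'c',f(c),'dir',np.degrees(np.arctan2(a[1],a[0])),'ends',f(c+a*t.min()),f(c+a*t.max()),f(t.max()-t.min()))
L=np.array([x,y])/1000; b=L-c; print('dir c->lens',np.degrees(np.arctan2(b[1],b[0])),f(np.linalg.norm(b)))
b/=np.linalg.norm(b); print('grip',f(L-.078*b))
```

```text
[ 244   40   91   88 1685]
ring c 693.131591796875 -79.35067749023438 36.77391052246094
ring z [7.2, 49.5, 51.0]
handle n 2093 z 52.6 c [611.4, -105.3] dir 20.939169957857366 ends [563.9, -123.4] [653.9, -89.0] 96.4
dir c->lens 17.58540211794855 85.7
grip [618.8, -102.9]
```

Run:
```python
from h import *
s=pickle.load(open('w5.pkl','rb')); C=cloud(s)
g=cv2.cvtColor(s['img'],cv2.COLOR_RGB2GRAY)
d=(g<75)&(C[...,2]>.043)&(C[...,2]<.056); m=np.zeros_like(d); m[30:122,235:335]=d[30:122,235:335]; P=C[m]
(x,y),r=cv2.minEnclosingCircle((P[:,:2]*1e3).astype(np.float32)); print('ring',len(P),x,y,r, np.median(P[:,2]))
e,M=pose(); gp=np.array([618.3,-102.7]); print('yaw X',np.degrees(np.arctan2(M[1,0],M[0,0])),'dir grip->ring',np.degrees(np.arctan2(y-gp[1],x-gp[0])),np.hypot(x-gp[0],y-gp[1]),'shift',gp-e[:2]*1000)
```

```text
ring 1294 691.93896484375 -74.1495590209961 30.854412078857422 0.04972218202736425
t 13.13 tcp [612.718, -97.089, 180.321] X [0.936, 0.351, -0.009] Y [0.351, -0.936, -0.007] Z [-0.011, 0.003, -1.0] q [-0.46, 0.35, 0.72, 1.61, -0.238, 1.283, -0.912] F [-0.501, 0.249, -0.23] gap 85.7 grip 0.0
yaw X 20.544307819086278 dir grip->ring 21.19172747222649 78.97990138861051 shift [ 5.58205691 -5.61053455]
```

```bash
python3 -m inch '[6,-5,0,-0.2,-0.6,0.5,0,0,0,-30,0,0,0,0,0,0,-35,0,0,0,0,0,0,-25,0,0,0,0,0,0,0,0,0,0,0,0,0,0,0,0,0,0]'
cat > chl.py <<'E'
from h import *
e,M=pose(); v=np.cross(M[:,2],[0,0,-1]); print('level turn',np.degrees(v).round(2),'yawX',np.degrees(np.arctan2(M[1,0],M[0,0])).round(2),'pinch',(e*1000-18.7*np.array(-M[:,2])*1).round(1) if 0 else (e*1000-18.7*M[:,2]).round(1))
E
python3 chl.py
```

```text
clock: 13.63
ee_pos: [0.618, -0.1009, 0.0905]
ee_rot: [0.983, 0.183, -0.001, -0.001]
contact_force: [-0.8, -0.6, 1.1]
finger_gap: 0.0853
grip_force: 0.0
t 13.63 tcp [618.042, -100.859, 90.451] X [0.933, 0.36, -0.001] Y [0.36, -0.933, -0.001] Z [-0.001, 0.001, -1.0] q [-0.423, 0.439, 0.685, 1.695, -0.304, 1.118, -0.852] F [-0.759, -0.57, 1.143] gap 85.3 grip 0.0
level turn [-0.04 -0.07 -0.  ] yawX 21.11 pinch [ 618.1 -100.9  109.2]
```

```bash
python3 -m inch '[1,-1.4,-20,0,0,0,0,0,0,-20,0,0,0,0,0,0,-14,0,0,0,0,0,0,-8,0,0,0,0,0,0,0,0,0,0,0,0,0,0,0,0,0,0]'; python3 chl.py
```

```text
clock: 14.13
ee_pos: [0.6207, -0.1036, 0.0306]
ee_rot: [0.983, 0.182, 0.001, 0.0]
contact_force: [0.5, -0.6, 1.2]
finger_gap: 0.085
grip_force: 0.0
t 14.13 tcp [620.694, -103.633, 30.62] X [0.934, 0.358, 0.003] Y [0.358, -0.934, 0.001] Z [0.003, 0.0, -1.0] q [-0.39, 0.513, 0.653, 1.733, -0.359, 1.015, -0.813] F [0.546, -0.576, 1.204] gap 85.0 grip 0.0
level turn [-0.01  0.17  0.  ] yawX 20.95 pinch [ 620.6 -103.6   49.3]
```

```bash
python3 -m inch '[-1.3,1.3,-5,0,0.2,0,0,0,0,0,0,0,0,0,0,0,0,0,0,0,0]'; python3 chl.py; python3 -m inch '[0,0,0,0,0,0,0.5,0,0,0,0,0,0,0.7,0,0,0,0,0,0,1,0,0,0,0,0,0,1,0,0,0,0,0,0,1,0,0,0,0,0,0,1,0,0,0,0,0,0,1,0,0,0,0,0,0,1]'; python3 chl.py
```

```text
clock: 14.38
ee_pos: [0.6191, -0.1021, 0.0253]
ee_rot: [0.983, 0.182, -0.0, -0.0]
contact_force: [-0.6, -0.3, 0.1]
finger_gap: 0.0856
grip_force: 0.0
t 14.38 tcp [619.127, -102.109, 25.271] X [0.934, 0.357, -0.001] Y [0.357, -0.934, -0.001] Z [-0.001, 0.0, -1.0] q [-0.39, 0.519, 0.65, 1.737, -0.363, 1.009, -0.813] F [-0.574, -0.322, 0.052] gap 85.6 grip 0.0
level turn [-0.02 -0.05 -0.  ] yawX 20.95 pinch [ 619.1 -102.1   44. ]
clock: 15.05
ee_pos: [0.619, -0.1023, 0.025]
ee_rot: [0.983, 0.182, -0.001, -0.0]
contact_force: [-0.1, -0.0, 1.5]
finger_gap: 0.013
grip_force: 58.8
t 15.05 tcp [618.989, -102.348, 24.99] X [0.934, 0.357, -0.001] Y [0.357, -0.934, -0.001] Z [-0.001, 0.0, -1.0] q [-0.39, 0.519, 0.65, 1.738, -0.363, 1.009, -0.813] F [-0.052, -0.029, 1.483] gap 13.0 grip 58.8
level turn [-0.01 -0.06 -0.  ] yawX 20.92 pinch [ 619.  -102.4   43.7]
```

The handle is gripped (13 mm gap, 59 N). I lift straight up.

```bash
python3 -m inch '[0,0,4,0,0,0,1,0,0,10,0,0,0,1,0,0,20,0,0,0,1,0,0,25,0,0,0,1,0,0,20,0,0,0,1,0,0,9,0,0,0,1,0,0,0,0,0,0,1]'; python3 chl.py
python3 - <<'E'
from h import *
e,M=pose()
s=shot('wrist'); C=cloud(s); save(s,'w6.png'); pickle.dump((s,e,M),open('w6.pkl','wb'))
g=cv2.cvtColor(s['img'],cv2.COLOR_RGB2GRAY); z=C[...,2]
d=(z>e[2]+.0187-.012)&(z<e[2]+.0187+.025)&(g<90); m=np.zeros_like(d); m[:260,200:370]=d[:260,200:370]
n,l,st,_=cv2.connectedComponentsWithStats(m.astype(np.uint8)); i=1+st[1:,4].argmax(); print(st[i])
P=(C[l==i]-e)@M*1000; P=P[P[:,0]>30]; R_=P[P[:,0]>48]
print('tool-frame ring: x',np.percentile(R_[:,0],[0,100]),'y',np.percentile(R_[:,1],[0,100]),'z med',np.median(R_[:,2]))
A=np.c_[R_[:,:2],np.ones(len(R_))]; w=np.linalg.lstsq(A,R_[:,2],rcond=None)[0]; print('slope of ring in tool',w.round(4), 'circle',cv2.minEnclosingCircle(R_[:,:2].astype(np.float32)))
E
```

```text
clock: 15.63
ee_pos: [0.6205, -0.1027, 0.1158]
ee_rot: [0.983, 0.182, 0.002, 0.0]
contact_force: [0.3, -0.7, -1.5]
finger_gap: 0.0132
grip_force: 58.5
t 15.63 tcp [620.534, -102.739, 115.79] X [0.934, 0.357, 0.003] Y [0.357, -0.934, 0.001] Z [0.004, 0.0, -1.0] q [-0.431, 0.416, 0.698, 1.67, -0.289, 1.158, -0.864] F [0.295, -0.735, -1.526] gap 13.2 grip 58.5
level turn [-0.02  0.2   0.  ] yawX 20.92 pinch [ 620.5 -102.7  134.5]
t 15.63 tcp [620.534, -102.739, 115.79] X [0.934, 0.357, 0.003] Y [0.357, -0.934, 0.001] Z [0.004, 0.0, -1.0] q [-0.431, 0.416, 0.698, 1.67, -0.289, 1.158, -0.864] F [0.295, -0.735, -1.526] gap 13.2 grip 58.5
[ 200    0  170  260 6940]
tool-frame ring: x [ 48.00817858 102.77192127] y [-26.04866638  30.20631541] z med -24.765291549184344
slope of ring in tool [ 6.70000e-03 -6.10000e-03 -2.49264e+01] circle ((78.0221176147461, 0.5199857950210571), 30.75458335876465)
```

View pics/w6.png

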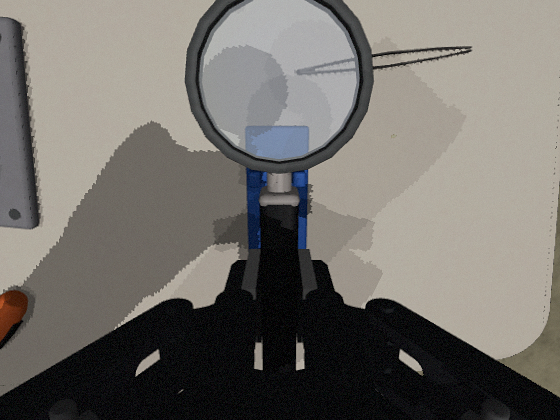

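The loupe is held level: in the tool frame its lens is at (78.0, 0.5) mm, with slope under 0.5°. In the picture the ring is at about (279,80) and the handle is between the pads. I carry it to the robot's side of the peg, then forward.

```bash
python3 -m inch '[-12,15,0,0,0,0,1,-22,28,0,0,0,0,1,-24,30,0,0,0,0,1,-24,30,0,0,0,0,1,-24,30,0,0,0,0,1,-24,30,0,0,0,0,1,-16,22,0,0,0,0,1,-4,5,0,0,0,0,1]'; python3 -m inch '[0,0,0,0,0,0,1,0,0,0,0,0,0,1]'; python3 chl.py
python3 - <<'E'
from h import *
s=shot('side'); save(s,'s2.png'); C=cloud(s); f=lambda a:np.round(np.array(a)*1000,1).tolist()
hsv=cv2.cvtColor(s['img'],cv2.COLOR_RGB2HSV); m=cv2.inRange(hsv,(0,120,80),(6,255,255)); k=np.zeros_like(m); k[180:210,290:330]=m[180:210,290:330]
v,u=np.nonzero(k); print(len(u),u.min() if len(u) else 0); q=C[k>0]; q=q[~np.isnan(q[:,0])]; print('ptr',f(q.mean(0)),f(q.min(0)))
E
```

```text
clock: 16.35
ee_pos: [0.4643, 0.0923, 0.111]
ee_rot: [0.983, 0.185, -0.003, -0.001]
contact_force: [0.3, 1.0, -0.6]
finger_gap: 0.0129
grip_force: 58.8
clock: 16.52
ee_pos: [0.4686, 0.0872, 0.1121]
ee_rot: [0.983, 0.182, -0.001, 0.0]
contact_force: [0.3, 0.1, -1.3]
finger_gap: 0.0129
grip_force: 58.8
t 16.52 tcp [468.553, 87.192, 112.099] X [0.934, 0.358, -0.002] Y [0.358, -0.934, -0.0] Z [-0.002, -0.001, -1.0] q [-0.847, 0.045, 0.626, 2.032, -0.03, 1.075, -1.412] F [0.348, 0.056, -1.346] gap 12.9 grip 58.8
level turn [ 0.04 -0.12  0.  ] yawX 20.96 pinch [468.6  87.2 130.8]
17 301
ptr [617.6, 135.6, 131.3] [611.7, 130.3, 129.6]
```

```bash
python3 -m inch '[8,3,0.5,0,0,0,1,8,3,0,0,0,0,1,3,0.6,0,0,0,0,1,0,0,0,0,0,0,1,0,0,0,0,0,0,1]'; python3 chl.py
python3 - <<'E'
from h import *
f=lambda a:np.round(np.array(a)*1000,1).tolist()
e,M=pose(); s=shot('wrist'); C=cloud(s); save(s,'w7.png')
g=cv2.cvtColor(s['img'],cv2.COLOR_RGB2GRAY); zl=e[2]+.019
d=(abs(C[...,2]-zl-.006)<.006)&(g<100); d[180:]=0; d[:,:180]=0;d[:,380:]=0
P=C[d]; T=(P-e)@M*1000; P=P[(T[:,0]>48)&(T[:,0]<112)]; (x,y),r=cv2.minEnclosingCircle((P[:,:2]*1e3).astype(np.float32)); print('ring',len(P),x,y,r,'topz',f(np.median(P[:,2])))
A=np.c_[P[:,:2],np.ones(len(P))]; w=np.linalg.lstsq(A,P[:,2],rcond=None)[0]; print('tilt',w[:2].round(4))
hsv=cv2.cvtColor(s['img'],cv2.COLOR_RGB2HSV); m=(cv2.inRange(hsv,(0,150,80),(6,255,255))>0)&(np.hypot(C[...,0]-.612,C[...,1]-.135)<.02)
if m.any(): q=C[m]; print('ptr',f(np.median(q,0)),f(q.min(0)),f(q.max(0)))
s=shot('side'); cv2.imwrite('pics/s3.png',cv2.resize(s['img'][140:290,220:380],(800,600) if 0 else (640,600),interpolation=cv2.INTER_CUBIC)[...,::-1]); pickle.dump(s,open('s3.pkl','wb'))
E
```

```text
clock: 16.98
ee_pos: [0.4882, 0.0937, 0.113]
ee_rot: [0.983, 0.181, -0.001, 0.0]
contact_force: [0.3, 0.5, -0.3]
finger_gap: 0.0131
grip_force: 58.8
t 16.98 tcp [488.246, 93.701, 113.032] X [0.934, 0.356, -0.002] Y [0.356, -0.934, 0.0] Z [-0.002, -0.001, -1.0] q [-0.839, 0.097, 0.629, 1.986, -0.064, 1.08, -1.388] F [0.292, 0.539, -0.344] gap 13.1 grip 58.8
level turn [ 0.05 -0.11  0.  ] yawX 20.87 pinch [488.3  93.7 131.7]
t 16.98 tcp [488.246, 93.701, 113.032] X [0.934, 0.356, -0.002] Y [0.356, -0.934, 0.0] Z [-0.002, -0.001, -1.0] q [-0.839, 0.097, 0.629, 1.986, -0.064, 1.08, -1.388] F [0.292, 0.539, -0.344] gap 13.1 grip 58.8
ring 6368 561.5548095703125 121.23832702636719 30.94464111328125 topz 137.7
tilt [-0.0048 -0.002 ]
```

View pics/s3.png

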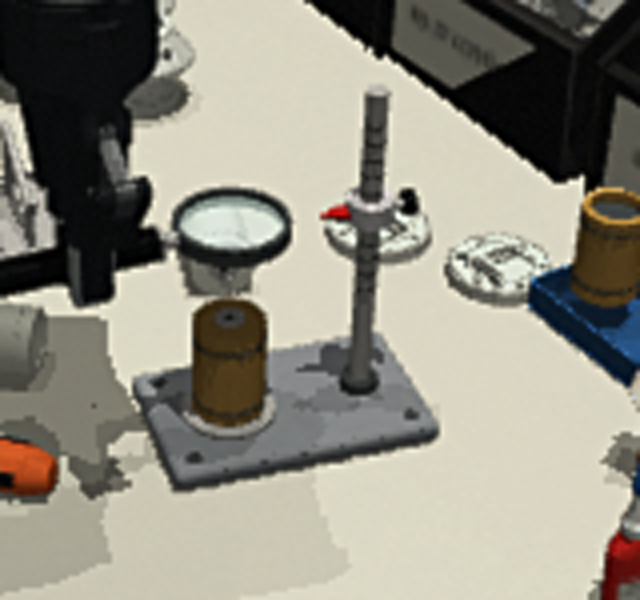

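View pics/w7.png

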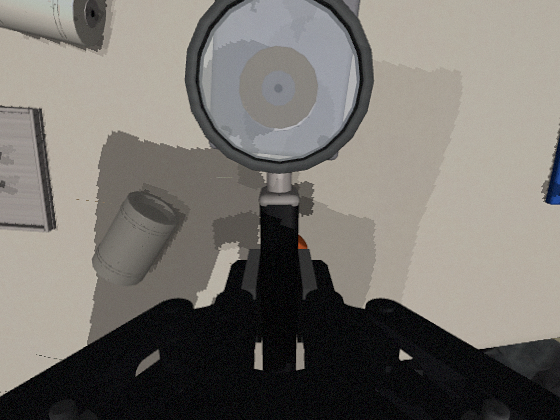

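Both views show the lens centred over the closed end and clear of everything, with the pointer tip well off the ring ((325,213) in the side crop). I compare heights within the same side picture, with the cup face as reference.

Run:
```python
from h import *
f=lambda a:np.round(np.array(a)*1000,1).tolist()
s=pickle.load(open('s3.pkl','rb')); C=cloud(s); g=cv2.cvtColor(s['img'],cv2.COLOR_RGB2GRAY); hsv=cv2.cvtColor(s['img'],cv2.COLOR_RGB2HSV)
r=np.hypot(C[...,0]-.561,C[...,1]-.121); z=C[...,2]
ring=(g<70)&(r>.023)&(r<.034)&(z>.115)&(z<.15)&(C[...,0]>.555); print('ring z',ring.sum(),f(np.percentile(z[ring],[3,25,50,75,97])))
m=(cv2.inRange(hsv,(0,150,80),(6,255,255))>0)&(np.hypot(C[...,0]-.612,C[...,1]-.135)<.02); print('ptr z',m.sum(),f(np.percentile(z[m],[0,50,100])),f(C[m].min(0)))
face=(r<.016)&(z>.068)&(z<.08); print('face z',face.sum(),f(np.median(C[face],0)))
```

```text
ring z 107 [129.1, 132.6, 135.6, 137.0, 139.0]
ptr z 13 [129.9, 131.8, 134.6] [611.4, 129.1, 129.9]
face z 107 [561.8, 120.2, 75.0]
```

```bash
python3 -m inch '[-0.6,0,-0.6,0,0,0,1,0,0,0,0,0,0,1,0,0,0,0,0,0,1,0,0,0,0,0,0,1,0,0,0,0,0,0,1]'; python3 chl.py
```

```text
clock: 17.5
ee_pos: [0.4872, 0.0944, 0.1128]
ee_rot: [0.983, 0.182, -0.001, -0.0]
contact_force: [-0.4, 0.0, -0.9]
finger_gap: 0.0129
grip_force: 58.8
t 17.5 tcp [487.161, 94.362, 112.78] X [0.934, 0.357, -0.001] Y [0.357, -0.934, -0.001] Z [-0.001, 0.0, -1.0] q [-0.84, 0.094, 0.628, 1.989, -0.064, 1.078, -1.389] F [-0.374, 0.027, -0.919] gap 12.9 grip 58.8
level turn [-0.02 -0.08 -0.  ] yawX 20.93 pinch [487.2  94.4 131.5]
```

```bash
python3 -c "
from plant import env
print(env.hand_in())"
```

```text
the job is handed in; nothing more can be done
None
```

I handed the job in at about 17.5 s: the cup is home on the peg, mouth down and released, and the loupe is held level, centred over the cup's closed end to within about 1 mm and within about 1 mm of the pointer's height, touching nothing else; no verdict came back.

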